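# Wedge the rocking counting scale

### The job

The counting scale on the packing table rocks because its front-left foot, the one nearest the loose wooden wedge, is too short, and it leans down onto that corner. Push the wedge, thin edge first, across the table and under that short foot until the scale stands level and no longer rocks, then move away. Only push the wedge with the fingers: do not pick it up or lift it, do not touch the scale, and leave the tape roll, the glue bottle and the card stack where they are.

Things in the scene. Friction and masses are not known exactly. Their poses are not given: they have to be found in the camera images.
- wedge: Loose plain wooden wedge lying flat on the table, about 40 to 90 g: 100 mm long (x), 45 mm wide (y). Its top slopes evenly from 18 mm high at the thick square end (-x) to 2 mm at the thin edge (+x). Origin: centre of its underside. +x points from the thick end to the thin edge.
- scale: Grey counting scale, square steel pan, display on a pole at the back; it does not slide. Origin: on the table straight below the short front-left foot; +x to its back, +y to its left; this frame stays level. Feet at (0,0) (the short one), (0,-220), (260,0), (260,-220) mm under round lugs 54 mm across, 36 mm above the table when level. It rocks about the line from foot (0,-220) to foot (260,0).
- short_foot (a point): Lowest point of the short foot, a smooth black plastic ball-shaped foot of radius 25 mm (ball centre 25 mm above this point). It is 8 mm above the table when the scale stands level, and nearly on the table at the start. Above it the lug's top is about 62 mm, and farther in the scale's pan 113 mm, above the table.
- scale_rock (a joint): Lean of the scale in rad: 0 = level (a firm stop, all other feet down), about 0.042 = leaning fully down onto the short foot. Its own weight puts about 4 to 7 N on that foot. Raising the short foot by 1 mm takes about 0.006 rad off.
- tape_roll_center (a point): Centre of a roll of paper tape lying flat, 90 mm across, 25 mm high. Bystander.
- glue_bottle_center (a point): Centre (half-way up) of an upright white bottle, 44 mm across, 110 mm high. Bystander.
- card_stack: Stack of black and brown printed cards, 75 mm (x) by 150 mm (y), 35 mm high; origin: centre of its underside. Bystander.
Mind the look-alikes: they are no part of the job. Of the things shaped like the wedge, the wooden one is meant.

How it is judged:
By the outcome, as a careful person would: the job done as asked, in the order asked, and still so for the second after the job is handed in, with the robot touching nothing.
It also fails if it takes over 61 s, if anything falls off the work surface, if the arm or the gripper's body presses on something with over 40 N, if the wrist force passes 120 N, or if a joint passes its speed limit or range.

### The arm

A 6-joint arm with a two-finger parallel gripper is mounted at the origin on the work surface. World frame = base frame: x ahead of the robot, y to its left, z up, the work surface at z = 0. Lengths are in m, angles in rad, forces in N, time in s.
With the tool pointing down it reaches from about 0.375 to 0.925 m from the base axis. Payload 5.7 kg.
Tool frame: the origin (TCP) lies midway between the tips of the shut fingers; the grasp point (between the pads) lies 19 mm behind it; z points along the fingers, x is the direction in which the jaws open and shut, and the axes are right-handed (so a half turn about z gives the same grasp; the last joint's range is limited). The gripper opens to 88 mm and grips with 3 to 60 N. Pads are 20 mm wide; open, the fingers measure 115 mm over their backs; the gripper's body (75 mm by 178 mm) begins 61 mm behind the grasp point.
Start: joints at [1.21, 0.359, 1.51, -0, 1.272, -0.115], TCP at [0.146, 0.582, 0.194] pointing down, gripper open.
Joint ranges: [-2.97, 2.97], [-1.01, 2.36], [0.21, 2.38], [-0.96, 4.11], [0.2, 2.71], [-2.98, 2.98]. Speed limits (rad/s): [2.39, 2.39, 3.14, 3.14, 3.14, 3.14].

### API

Orientations are given as a unit quaternion [x, y, z, w].
In Python, from bench import move_ptp, servo_line, goto_joints, move_gripper, sleep, inverse_kinematics, capture, PlanningError, close_job, spot_in, silhouettes, current_clock, current_joint_pos, current_qvel, current_joint_torque, current_position, current_orientation, current_force, current_torque, current_finger_gap gives the robot as it stands. Calls block until the motion is done:
- move_ptp(position, orientation): joint-space move of the TCP to a pose.
- servo_line(position, orientation=None, rate=0.15, contact_N=None): straight line of the TCP; orientation=None keeps the orientation; rate is the mean speed in m/s. With contact_N (N) it stops when the force on the tool has changed by that much, and returns True; else False.
- goto_joints(angles): joint-space move.
- move_gripper(opening): finger opening in m; the grip force is fixed at half the most; returns when the fingers have stopped.
- sleep(seconds).
- inverse_kinematics(position, orientation): joint angles nearest the present ones, or None.
- capture(name): name is "scene" or "top" or "wrist"; returns a dict with "image" (480x640x3 uint8, blue, green, red), "range_z" (480x640 float32, m along the optical axis (not along the pixel's ray), 0 where there is no reading), "intrinsics" (3x3 intrinsics, pixels), "R" (3x3) and "t" (3): a world point X has camera coordinates R X + t. Camera axes: x right, y down, z forward; pixel columns grow to the right and rows downward; lengths in m; the calibration is good to about 2 mm. A picture is of the moment at which its call begins.
A pose or a line that the arm cannot do raises PlanningError and nothing moves.
- close_job(): hands the job in, once; it reports no verdict.
Trained networks look in the newest picture that a camera, given by its name, has taken for a name from the list of things; names that differ only in an ending like _2 or _b are one class to them, and where a whole thing is asked for, a point or a joint stands for the part that bears it (a point fixed in the world has none). Each returns a list of dicts, best first, with "conf" (0 to 1); they miss things now and then, are a little off and sometimes report something else, mostly with a low value. They report only what shows in the picture. A call takes as long as a camera call. They do not tell look-alikes from the thing itself.
- spot_in(camera, query): "xy" ([column, row] in pixels, amid what is visible of it).
- silhouettes(camera, query): "region" (480x640 bool, what is visible of it) and "xy" ([column, row] in pixels, amid what is visible of it).
Readings, each from a call of its own:
- current_clock(): time.
- current_joint_pos(): joint angles.
- current_qvel(): joint speeds.
- current_joint_torque(): joint torques, N m.
- current_position(): TCP position.
- current_orientation(): TCP orientation.
- current_force(): force on the tool from outside, world axes, zero at the start.
- current_torque(): the same for the moment, N m.
- current_finger_gap(): finger opening in m.
Only numpy, scipy, OpenCV 4.12 (cv2) and the standard library are available. Lean on these libraries where they do the work, as an engineer would, in place of code of your own. Each camera call takes 0.05 s, during which the arm holds its last target.

## Working session

There is one attempt and no reset: what is moved stays moved. The work goes in short steps, each a Python script; the robot and the scene stay as the last script left them, time stands still between calls to the robot, and variables do not carry over. Pictures are saved under pics/ and viewed, and the job is handed in when it is done.

```bash
mkdir -p pics; ls
python3 - <<'E'
from bench import *
import cv2, pickle
print(current_clock(), current_orientation())
for n in ("scene","top"):
    c=capture(n); cv2.imwrite(f"pics/{n}0.png",c["image"]); pickle.dump(c,open(f"{n}0.pkl","wb"))
    for q in ("wedge","scale","short_foot","tape_roll_center","glue_bottle_center","card_stack"):
        print(n,q,[([round(float(v)) for v in d["xy"]],round(d["conf"],2)) for d in spot_in(n,q)])
print(current_clock())
E
```

```text
pics
0.0 [ 7.88455961e-01  6.15090546e-01 -7.69518787e-04  4.74039141e-04]
scene wedge [([432, 218], 0.92), ([430, 268], 0.75), ([359, 200], 0.72), ([357, 242], 0.69)]
scene scale [([226, 309], 0.95)]
scene short_foot [([227, 306], 0.79)]
scene tape_roll_center []
scene glue_bottle_center [([406, 296], 0.85)]
scene card_stack [([147, 206], 0.75), ([358, 245], 0.29)]
top wedge [([289, 264], 0.87), ([292, 322], 0.86), ([395, 159], 0.61), ([222, 242], 0.6), ([221, 304], 0.6), ([398, 162], 0.45)]
top scale [([395, 158], 0.94)]
top short_foot [([394, 159], 0.71)]
top tape_roll_center []
top glue_bottle_center [([251, 192], 0.74)]
top card_stack [([488, 298], 0.85)]
0.7
```

View pics/scene0.png

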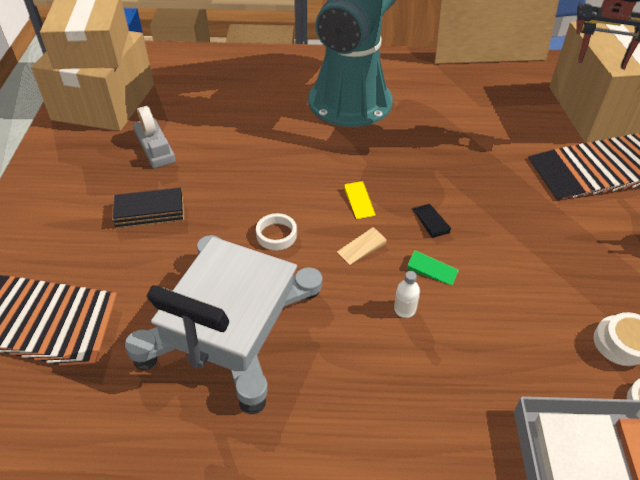

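View pics/top0.png

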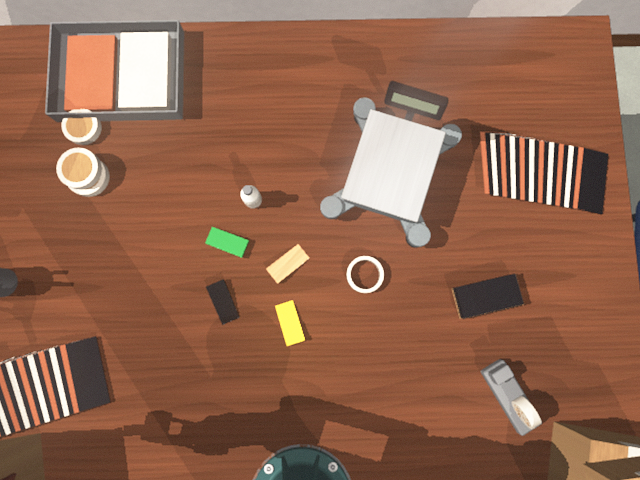

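The top view shows four wedge-shaped things: wooden (288,263), green (228,242), black (222,301) and yellow (290,323). I choose the wooden one. The foot nearest it is under the lug at about (331,207). Next I measure it and check a close crop.

```bash
cat > h.py <<'E'
import numpy as np, cv2, pickle
def w_of(c,u,v,z):  # pixel -> world on plane z
    K,R,t=c["intrinsics"],np.array(c["R"]),np.array(c["t"])
    d=R.T@np.linalg.inv(K)@np.array([u,v,1.]); C=-R.T@t
    return C+d*(z-C[2])/d[2]
def cloud(c):
    K,R,t=c["intrinsics"],np.array(c["R"]),np.array(c["t"])
    v,u=np.mgrid[0:480,0:640]; Z=c["range_z"].astype(float)
    P=np.stack([(u-K[0,2])/K[0,0]*Z,(v-K[1,2])/K[1,1]*Z,Z],-1)
    W=(P-t)@R; W[Z==0]=np.nan
    return W
def px(c,X):
    p=c["R"]@np.array(X)+c["t"]; p=c["intrinsics"]@p; return p[:2]/p[2]
E
python3 - <<'E'
from h import *
import scipy
c=pickle.load(open("top0.pkl","rb")); s=pickle.load(open("scene0.pkl","rb"))
np.set_printoptions(precision=4,suppress=True)
for n,k in(("top",c),("scene",s)): print(n,"cam at",-k["R"].T@k["t"], k["intrinsics"][0,0])
W=cloud(c)
print("table z",np.nanmedian(W[235:245,300:310,2]))
hsv=cv2.cvtColor(c["image"],cv2.COLOR_BGR2HSV)
print("hsv wedge",hsv[263,288],"table",hsv[240,310])
for nm,cc,sl in(("top",c,(slice(170,340),slice(190,420))),("scene",s,(slice(180,330),slice(240,470)))):
    im=cc["image"][sl]; cv2.imwrite(f"pics/{nm}_crop.png",cv2.resize(im,None,fx=3.4,fy=3.4,interpolation=cv2.INTER_CUBIC))
Ws=cloud(s)
for a in [(270,275),(275,270),(280,268),(288,263),(295,258),(302,254),(331,207),(365,258),(418,234),(251,197)]:
    print("top",a,W[a[1],a[0]])
for a in [(345,252),(352,250),(360,245),(370,240),(380,235),(308,280)]:
    print("scene",a,Ws[a[1],a[0]])
E
```

```text
top cam at [ 0.4437 -0.0487  1.1932] 482.70009299035667
scene cam at [ 1.4613 -0.0444  1.0169] 622.9538950915651
table z 0.0002290321849285783
hsv wedge [ 20  92 251] table [ 10 147 153]
top (270, 275) [ 0.5224  0.067  -0.0013]
top (275, 270) [0.5332 0.0532 0.0147]
top (280, 268) [0.5378 0.0409 0.0148]
top (288, 263) [0.55   0.0215 0.0099]
top (295, 258) [nan nan nan]
top (302, 254) [ 0.5719 -0.0132  0.0047]
top (331, 207) [ 0.6778 -0.0865  0.0575]
top (365, 258) [ 0.5563 -0.1669  0.0234]
top (418, 234) [ 0.6067 -0.2911  0.062 ]
top (251, 197) [0.7012 0.1016 0.0812]
scene (345, 252) [ 0.568  -0.0117  0.0073]
scene (352, 250) [0.5615 0.0035 0.0071]
scene (360, 245) [0.55   0.0208 0.0112]
scene (370, 240) [0.5355 0.0428 0.0123]
scene (380, 235) [0.5263 0.0645 0.0193]
scene (308, 280) [ 0.6872 -0.0862  0.0556]
```

View pics/top_crop.png

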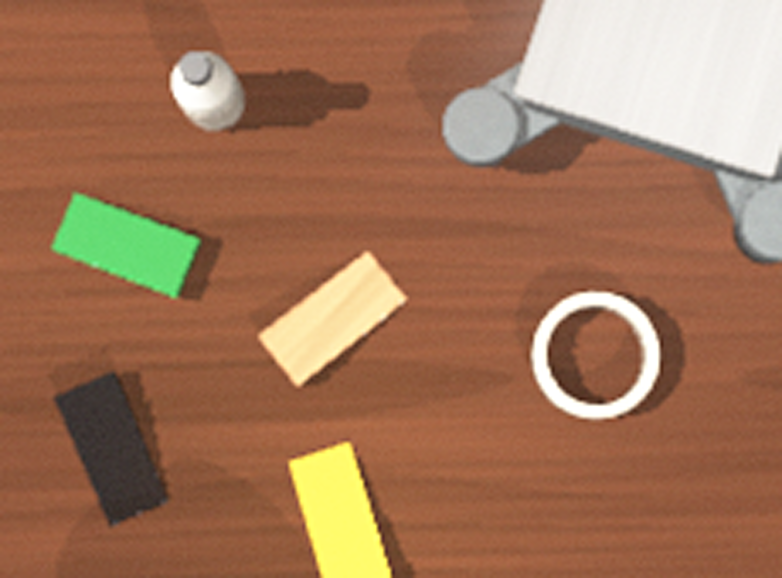

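View pics/scene_crop.png

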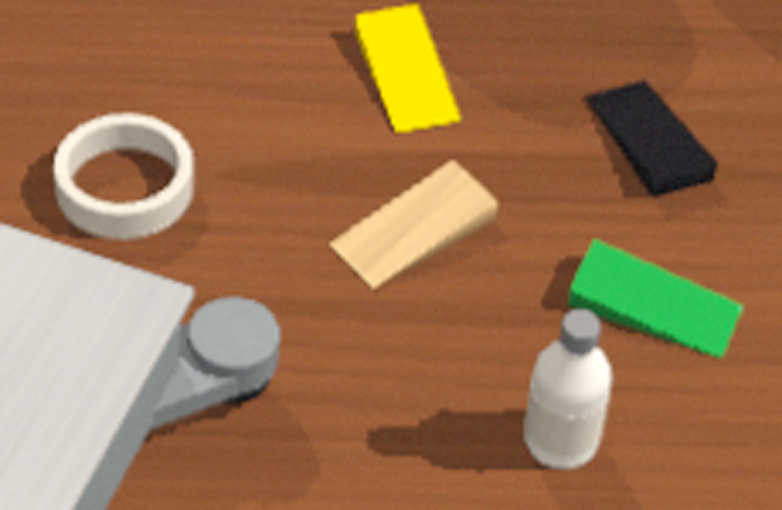

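Close crop check: the wooden wedge is the natural tan piece. Its thin end points to the scale, and its thick end is at top pixels (266,269)-(278,283). The yellow, green and black pieces are decoys. Now exact poses.

```bash
cat >> h.py <<'E'
from scipy.optimize import minimize, least_squares
def wedge_pose(c,guess):
    """fit wedge (x,y,yaw) to tan mask silhouette corners via IoU-ish distance"""
    hsv=cv2.cvtColor(c["image"],cv2.COLOR_BGR2HSV)
    m=((hsv[...,0]>=14)&(hsv[...,0]<=24)&(hsv[...,1]>50)&(hsv[...,1]<150)&(hsv[...,2]>150)).astype(np.uint8)
    gp=px(c,[guess[0],guess[1],.009])
    roi=np.zeros_like(m); cv2.circle(roi,tuple(int(v) for v in gp),60,1,-1); m&=roi
    n,l,st,ce=cv2.connectedComponentsWithStats(m)
    i=1+np.argmax(st[1:,4]); m=(l==i).astype(np.uint8)
    V=np.array([[sx*.05,sy*.0225,z] for sx,zt in((-1,.018),(1,.002)) for sy in(-1,1) for z in(0,zt)])
    S=16
    x0,y0=int(gp[0])-70,int(gp[1])-70
    M=cv2.GaussianBlur(cv2.resize(m[y0:y0+140,x0:x0+140].astype(np.float32),None,fx=4,fy=4,interpolation=cv2.INTER_LINEAR),(0,0),2)
    def model(p):
        ca,sa=np.cos(p[2]),np.sin(p[2])
        P=np.array([px(c,[p[0]+ca*a-sa*b,p[1]+sa*a+ca*b,z]) for a,b,z in V])
        h=cv2.convexHull(((P-[x0,y0]+.5)*4-.5).astype(np.float32))[:,0]
        I=np.zeros(M.shape,np.float32); cv2.fillConvexPoly(I,np.round(h*S).astype(np.int32),1,shift=4)
        return cv2.GaussianBlur(I,(0,0),2)
    f=lambda p: float(((model(p)-M)**2).sum())
    g=np.array(guess,float)
    r=minimize(f,g,method="Nelder-Mead",options=dict(initial_simplex=np.array([g,g+[.006,0,0],g+[0,.006,0],g+[0,0,.1]]),xatol=1e-5,fatol=.01,maxiter=400))
    return r.x,r.fun,int(m.sum())
E
python3 - <<'E'
from h import *
np.set_printoptions(precision=4,suppress=True)
c=pickle.load(open("top0.pkl","rb")); s=pickle.load(open("scene0.pkl","rb"))
g=[.55,.02,np.arctan2(-.033-.0,.022+.0)]
g=[.55,.02,-1.1]
g[2]=np.arctan2(-.0132-.0532,.5719-.5332)
for k in(c,s): print(wedge_pose(k,g))
# lug top circle in top image using depth
W=cloud(c)
for u,v in((331,207),(418,234),(452,135),(363,110)):
    w=W[v,u]; d=np.hypot(W[...,0]-w[0],W[...,1]-w[1])
    m=(d<.045)&(W[...,2]>.045)&(W[...,2]<.075)
    P=W[m]; print((u,v),P.mean(0),len(P),np.percentile(P[:,2],[5,50,95]))
g=cv2.cvtColor(c["image"],cv2.COLOR_BGR2GRAY)
big=cv2.resize(c["image"][180:260,300:440],None,fx=5.5,fy=5.5,interpolation=cv2.INTER_CUBIC); cv2.imwrite("pics/lug.png",big)
b=cv2.resize(s["image"][250:350,250:350],None,fx=6,fy=6,interpolation=cv2.INTER_CUBIC); cv2.imwrite("pics/lug_s.png",b)
E
```

```text
(array([ 0.5504,  0.023 , -0.9116]), np.float64(84.29104614257812), 774)
(array([ 0.547 ,  0.023 , -0.9039]), np.float64(88.3917236328125), 904)
(331, 207) [ 0.683  -0.0913  0.0537] 490 [0.0461 0.0542 0.0589]
(418, 234) [ 0.6124 -0.2879  0.0594] 550 [0.0499 0.061  0.0654]
(452, 135) [ 0.8455 -0.3807  0.0668] 394 [0.0562 0.0683 0.072 ]
(363, 110) [ 0.9203 -0.1703  0.0599] 407 [0.0502 0.0612 0.0654]
```

View pics/lug.png

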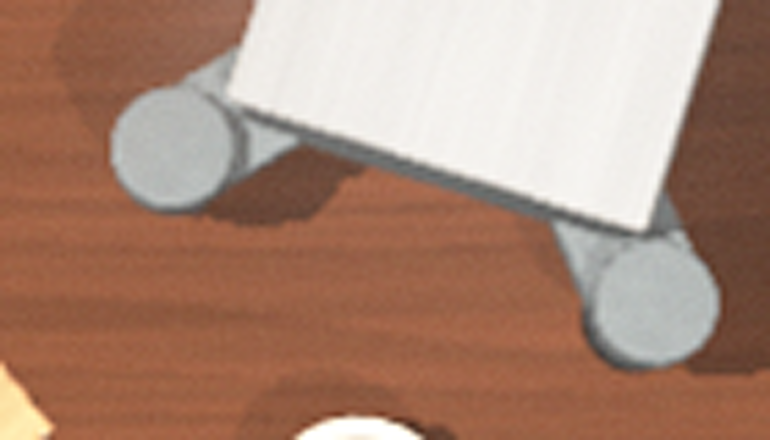

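View pics/lug_s.png

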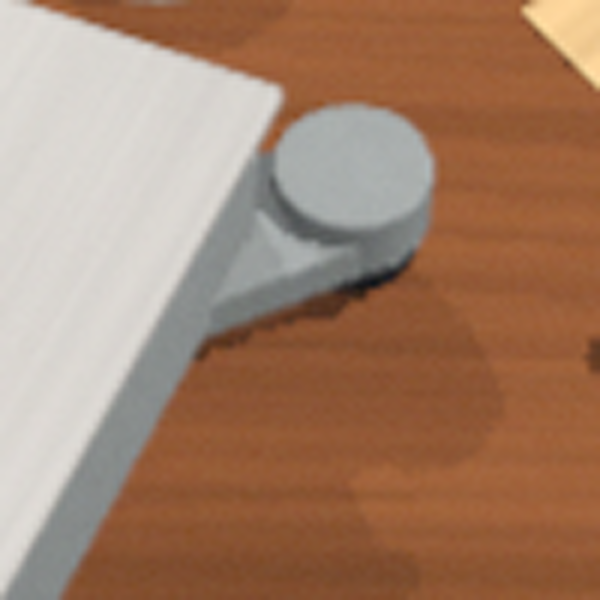

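Run:
```python
from h import *
np.set_printoptions(precision=4,suppress=True)
c=pickle.load(open("top0.pkl","rb")); s=pickle.load(open("scene0.pkl","rb"))
A=w_of(c,330.9,206.3,.0545); B=w_of(c,418,234.9,.062); A2=w_of(s,308.4,277.4,.0545)
print(A,A2,B,np.linalg.norm((A-B)[:2]))
yl=(A-B)[:2]/np.linalg.norm((A-B)[:2]); xb=np.array([yl[1],-yl[0]])
print("scale x",xb,"yaw",np.arctan2(xb[1],xb[0]))
out=-.646*xb+.763*yl
for q in(A,A2): print("foot",q[:2]-out*.0023)
w=np.array([.5487,.023]);f=(A+A2)[:2]/2-out*.0023
d=f-w;print("bearing wedge->foot",np.arctan2(d[1],d[0]),np.linalg.norm(d))
# bystanders
W=cloud(c)
r=W[240:310,340:395].reshape(-1,3); r=r[r[:,2]>.018]; print("tape",(np.nanmin(r,0)+np.nanmax(r,0))/2)
cs=cloud(s); r=cs[270:320,390:425].reshape(-1,3); r=r[(r[:,2]>.03)]; print("bottle",np.nanmin(r,0),np.nanmax(r,0))
r=W[180:215,235:270].reshape(-1,3); r=r[(r[:,2]>.03)]; print("bottle top",np.nanmin(r,0),np.nanmax(r,0))
from scipy.spatial.transform import Rotation as R
print(R.from_quat([0.788456,0.6150905,-.00077,.000474]).as_matrix())
for nm,(u,v) in dict(yellow=(290,323),green=(228,242),black=(222,301)).items(): print(nm,w_of(c,u,v,.01))
```

```text
[ 0.6801 -0.0864  0.0545] [ 0.6797 -0.0858  0.0545] [ 0.6045 -0.291   0.062 ] 0.21809129656594473
scale x [ 0.9381 -0.3464] yaw -0.353769294193942
foot [ 0.6809 -0.0885]
foot [ 0.6805 -0.0879]
bearing wedge->foot -0.700306664251154 0.17259863227264238
tape [ 0.519  -0.1631  0.0243]
bottle [0.6971 0.0856 0.0301] [0.7381 0.1293 0.1152]
bottle top [0.6913 0.0864 0.0306] [0.7336 0.1292 0.1152]
[[ 0.2433  0.9699 -0.0006]
 [ 0.9699 -0.2433 -0.0017]
 [-0.0018 -0.0002 -1.    ]]
yellow [0.4045 0.019  0.01  ]
green [0.6056 0.1685 0.01  ]
black [0.4615 0.1829 0.01  ]
```

```bash
cat >> h.py <<'E'
from scipy.spatial.transform import Rotation as Rot
F=np.array([.6807,-.0882])
def quat(psi):
    c,s=np.cos(psi),np.sin(psi)
    return Rot.from_matrix(np.array([[-s,c,0],[c,s,0],[0,0,-1.]])).as_quat()
def tcp(w,psi,back,z):  # back = distance behind wedge centre
    return np.array([w[0]-back*np.cos(psi),w[1]-back*np.sin(psi),z])
E
python3 - <<'E'
from bench import *
from h import *
np.set_printoptions(precision=4,suppress=True)
w=np.array([.5487,.023]);psi=-.908
move_gripper(.015)
print(tcp(w,psi,.095,.15))
move_ptp(tcp(w,psi,.095,.12),quat(psi))
servo_line(tcp(w,psi,.095,.006),rate=.1)
servo_line(tcp(w,psi,.067,.006),rate=.06)
print(current_position(),current_finger_gap(),current_force(),current_clock())
c=capture("top");cv2.imwrite("pics/top1.png",c["image"]);pickle.dump(c,open("top1.pkl","wb"))
s=capture("wrist");cv2.imwrite("pics/wrist1.png",s["image"])
s=capture("scene");cv2.imwrite("pics/scene1.png",s["image"][150:330,220:480].repeat(3,0).repeat(3,1))
E
```

```text
[0.4902 0.0979 0.15  ]
[0.5074 0.0755 0.0059] 0.01459613099575729 [-1.2258  0.1723  0.3708] 5.9417
```

View pics/scene1.png

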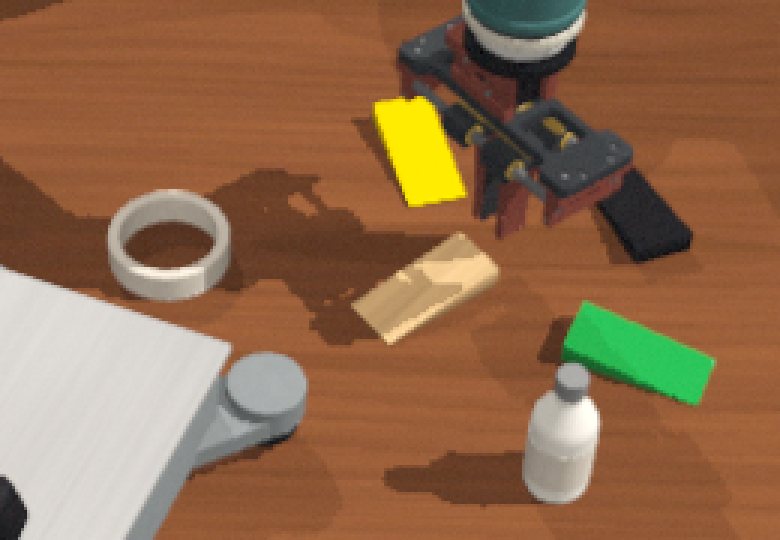

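View pics/wrist1.png

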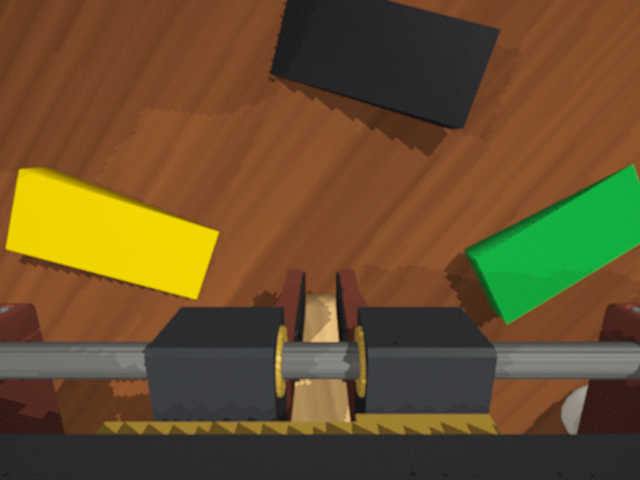

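View pics/top1.png

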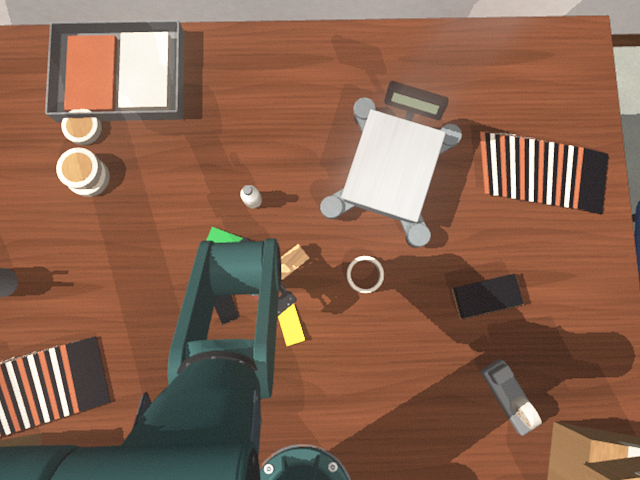

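The scene picture shows the fingertips just behind the thick end, at about (495,215) in the crop and centred on the wedge. Now the gentle arc push.

```bash
sed -i 's/(hsv\[...,2\]>150)/(hsv[...,2]>90)/; s/(hsv\[...,1\]<150)/(hsv[...,1]<160)/' h.py
python3 - <<'E'
from bench import *
from h import *
np.set_printoptions(precision=4,suppress=True)
w=np.array([.5487,.023]);psi=-.908;R=.3
# solve arc angle D, straight L through F
from scipy.optimize import fsolve
def end(D): # centre after arc
    n=np.array([-np.sin(psi),np.cos(psi)]);C=w+R*n
    p=psi+D; return C-R*np.array([-np.sin(p),np.cos(p)]),p
def res(D):
    q,p=end(D[0]); d=F-q; return [-np.sin(p)*d[0]+np.cos(p)*d[1]]
D=fsolve(res,[.25])[0]; q,p=end(D); print("D",D,"psi_end",p,"L",np.linalg.norm(F-q))
servo_line(tcp(w,psi,.0595,.006),rate=.04)
for k in range(1,9):
    q,p=end(D*k/8); servo_line(tcp(q,p,.0595,.006),quat(p),rate=.04)
print(current_position(),current_force(),current_clock())
s=capture("scene");pickle.dump(s,open("scene2.pkl","wb"));cv2.imwrite("pics/scene2.png",s["image"][150:330,220:480].repeat(3,0).repeat(3,1))
t=capture("top");cv2.imwrite("pics/top2.png",t["image"][170:340,190:420].repeat(3,0).repeat(3,1))
print("expect",q,p); print(wedge_pose(s,[*q,p])); print(wedge_pose(t,[*q,p]))
E
```

```text
D 0.27174960989525826 psi_end -0.6362503901047418 L 0.09171952874002405
[0.5591 0.0016 0.006 ] [-0.6559 -0.3501  0.2992] 9.7
expect [ 0.6069 -0.0337] -0.6362503901047418
(array([ 0.549 ,  0.0228, -0.9144]), np.float64(1625.74072265625), 790)
(array([ 0.6091, -0.0465, -0.4899]), np.float64(15699.8505859375), 303)
```

View pics/scene2.png

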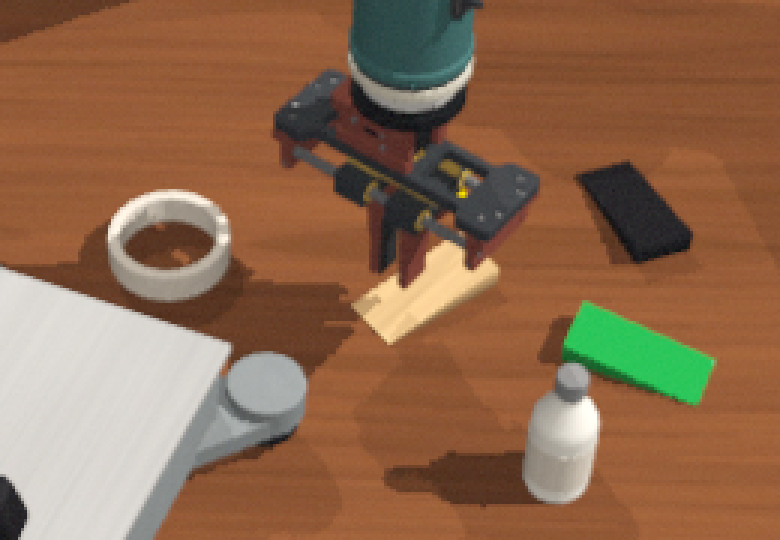

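View pics/top2.png

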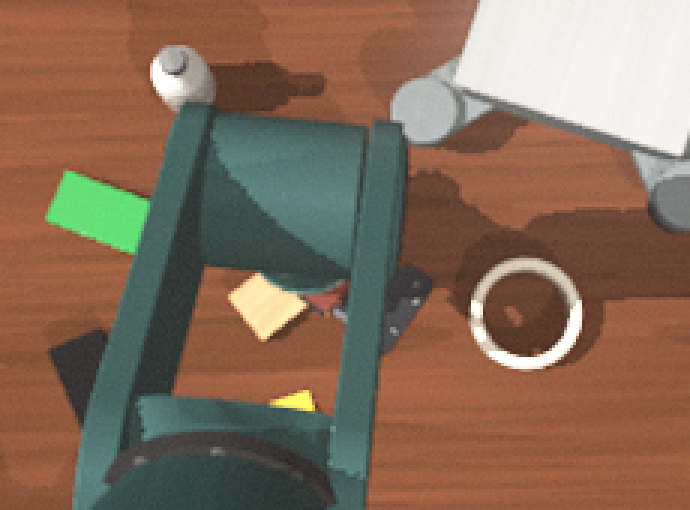

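The wedge did not move: the fit is still (0.549, 0.023), although the fingers moved along it. I need to see how the fingertips sit before moving on.

Run:
```python
from bench import *
from h import *
np.set_printoptions(precision=4,suppress=True)
s=pickle.load(open("scene2.pkl","rb"))
p=current_position();print(p,current_joint_pos(),current_finger_gap(), current_force())
print("tcp px",px(s,p),"crop",(px(s,p)-[220,150])*3)
W=cloud(s)
for cr in[(405,282),(405,270),(378,268),(380,250),(405,250),(440,270),(470,280),(395,320)]:
    u,v=220+cr[0]//3,150+cr[1]//3; print(cr,W[v,u])
print(wedge_pose(s,[.549,.023,-.91]))
w=capture("wrist");cv2.imwrite("pics/wrist2.png",w["image"])
cv2.imwrite("pics/scene2c.png",cv2.resize(s["image"][200:270,300:400],None,fx=7,fy=7,interpolation=cv2.INTER_CUBIC))
```

```text
[0.5588 0.0018 0.0059] [-0.1205  0.5348  1.7795  0.0001  0.8276 -1.0548] 0.01463537882548785 [-0.154   0.1342 -0.2504]
tcp px [351.1876 249.3868] crop [393.5628 298.1604]
(405, 282) [0.5789 0.008  0.0458]
(405, 270) [0.578  0.0075 0.0573]
(378, 268) [ 0.5587 -0.0107  0.0388]
(380, 250) [ 0.56   -0.0114  0.0588]
(405, 250) [0.5748 0.0067 0.0752]
(440, 270) [0.5348 0.0341 0.0113]
(470, 280) [0.5479 0.0553 0.0167]
(395, 320) [0.5807 0.0012 0.0092]
(array([ 0.5494,  0.0229, -0.9259]), np.float64(1616.6954345703125), 790)
```

View pics/wrist2.png

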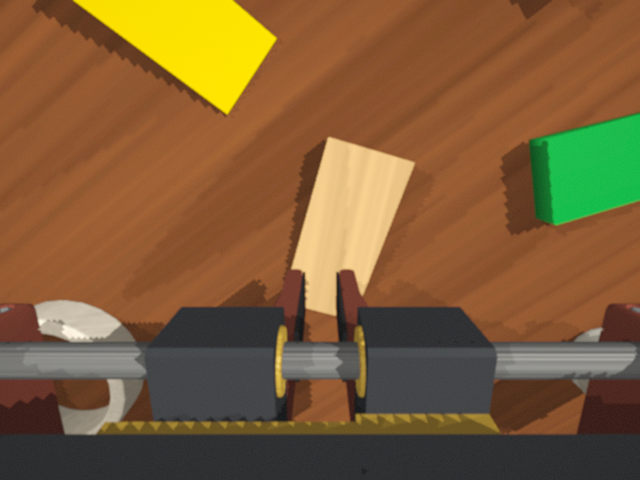

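View pics/scene2c.png

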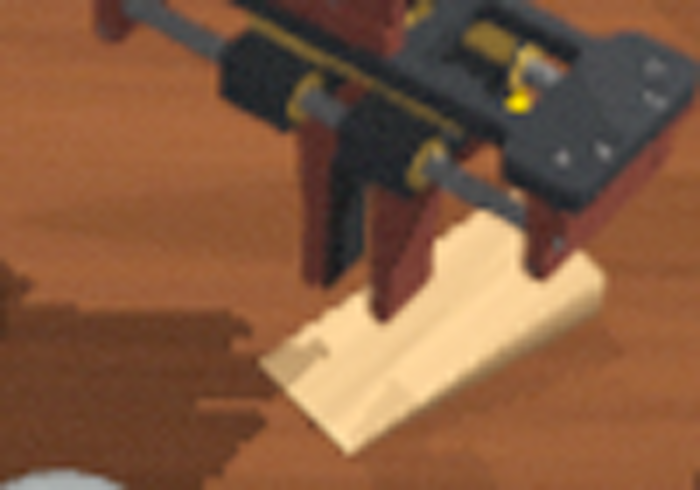

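The depth readings put the fingertips at z≈0.035–0.04, although the reported TCP z is 0.006. The fingers passed over the wedge, so the tip height reading is off. I will go back behind the wedge and find the table gently by contact.

Run:
```python
from bench import *
from h import *
np.set_printoptions(precision=4,suppress=True)
w=np.array([.549,.023]);psi=-.91
p=current_position(); servo_line([p[0],p[1],.03],rate=.15)
servo_line(tcp(w,psi,.078,.03),quat(psi),rate=.12)
servo_line(tcp(w,psi,.078,.008),rate=.1)
sleep(.2)
print("f0",current_force())
try:
    print(servo_line(tcp(w,psi,.078,-.035),rate=.025,contact_N=2.5))
except PlanningError as e: print("PE",e)
print(current_position(),current_force(),current_clock())
s=capture("scene");pickle.dump(s,open("scene3.pkl","wb"))
cv2.imwrite("pics/scene3.png",cv2.resize(s["image"][170:270,300:440],None,fx=5.5,fy=5.5,interpolation=cv2.INTER_CUBIC))
```

```text
f0 [ 0.1755  0.2123 -0.329 ]
True
[ 0.5011  0.0846 -0.0285] [-0.9044  0.9149  5.5878] 13.025
```

View pics/scene3.png

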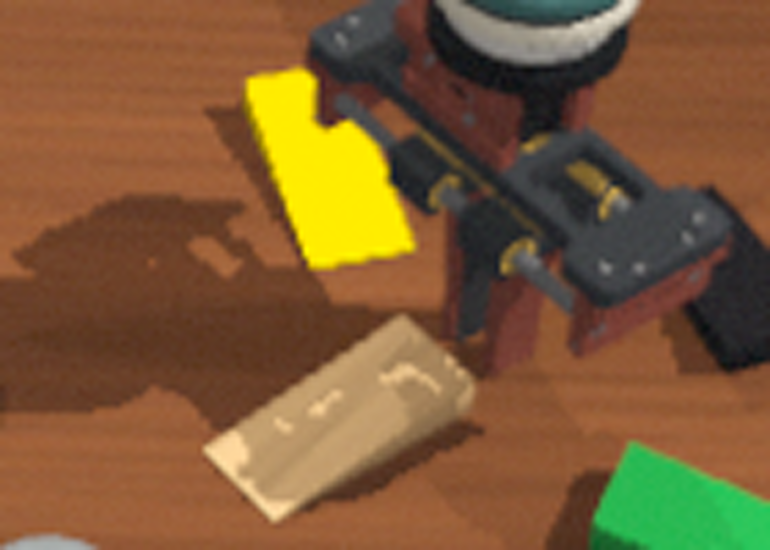

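Run:
```python
from bench import *
from h import *
np.set_printoptions(precision=4,suppress=True)
s=pickle.load(open("scene3.pkl","rb")); W=cloud(s)
for cr in[(580,345),(590,335),(640,320),(700,290),(325,115),(340,100),(500,365),(500,340),(470,325),(515,255),(440,195),(440,170),(600,285),(620,250)]:
    u,v=300+int(cr[0]/5.5),170+int(cr[1]/5.5); print(cr,W[v,u])
p=current_position();print(p,px(s,p),(px(s,p)-[300,170])*5.5,(px(s,[p[0],p[1],0])-[300,170])*5.5)
d=W.reshape(-1,3)-[p[0],p[1],0]; 
a=-.91; f=d[:,0]*np.cos(a)+d[:,1]*np.sin(a); l=-d[:,0]*np.sin(a)+d[:,1]*np.cos(a)
m=(abs(f)<.06)&(abs(l)<.11)&(d[:,2]>.025)&(d[:,2]<.14)
for z0 in np.arange(.025,.14,.01):
    k=m&(abs(d[:,2]-z0)<.005)
    if k.sum(): print(round(z0,3),k.sum(),"f",f[k].min(),f[k].max(),"l",l[k].min(),l[k].max())
```

```text
(580, 345) [0.5835 0.1081 0.0913]
(590, 335) [0.5798 0.1122 0.0935]
(640, 320) [0.5681 0.1321 0.0879]
(700, 290) [0.5446 0.1575 0.0824]
(325, 115) [0.4625 0.0155 0.0927]
(340, 100) [0.4651 0.0193 0.1011]
(500, 365) [0.5161 0.088  0.0061]
(500, 340) [0.5192 0.0862 0.0254]
(470, 325) [0.4952 0.0778 0.0062]
(515, 255) [0.5439 0.085  0.097 ]
(440, 195) [0.5112 0.0592 0.0961]
(440, 170) [0.5058 0.0586 0.1056]
(600, 285) [0.5829 0.1128 0.123 ]
(620, 250) [0.5685 0.1195 0.1258]
[ 0.5011  0.0846 -0.0285] [386.8344 241.488 ] [477.5891 393.1841] [483.5175 345.9784]
0.025 29 f -0.009720596683424308 0.012467993373505078 l -0.014689586630571445 0.01877652363288173
0.035 49 f -0.010106182624266694 0.01370413462928808 l -0.015240417568723248 0.019502553190406446
0.045 44 f -0.00618277314072082 0.012835033537378984 l -0.017441997416051434 0.020784520512838342
0.055 29 f -0.0014524937770735574 0.012260692880739402 l -0.02181160997739536 0.02115266153705689
0.065 13 f 0.007363844306854514 0.013296304697388598 l -0.016909713097268464 0.02285892658425426
0.075 5 f -0.0026346256935960623 0.020293552908063717 l -0.018656109790463705 0.07746273133231729
0.085 124 f -0.03328614960264192 0.034077702682356076 l -0.07813209146410235 0.08218939455482623
0.095 294 f -0.031843491304373875 0.03533257917580518 l -0.08069209833936265 0.0826441574041454
0.105 348 f -0.02981278292467905 0.03595302416083799 l -0.0863158648115098 0.08700276986714382
0.115 257 f -0.03529673961381573 0.0358905934558781 l -0.08720709804681394 0.08964341788605333
0.125 870 f -0.03356185587801959 0.03436519642706711 l -0.09269546096483039 0.09029775669500933
0.135 157 f -0.02364102065227041 0.024289613957377734 l -0.041777975656505865 0.08710141860476824
```

The gripper geometry is right, with the body bottom at about 80 mm, but the reported z reads about 28 mm low here. So the tips touch the table at z≈-0.0285. I will use that as the table height and push again, checking tip height by depth as I go.

```bash
cat >> h.py <<'E'
def tips(s,p,a):
    W=cloud(s); d=W.reshape(-1,3)-[p[0],p[1],0]
    f=d[:,0]*np.cos(a)+d[:,1]*np.sin(a); l=-d[:,0]*np.sin(a)+d[:,1]*np.cos(a)
    hsv=cv2.cvtColor(s["image"],cv2.COLOR_BGR2HSV).reshape(-1,3); b=s["image"].reshape(-1,3).astype(int)
    m=(abs(f)<.02)&(abs(l)<.028)&(d[:,2]<.07)&(d[:,2]>-.01)&(b.max(1)<130)&((hsv[:,0]<6)|(hsv[:,0]>170))
    return np.round(np.sort(d[m,2])[:12],4)
E
python3 - <<'E'
from bench import *
from h import *
np.set_printoptions(precision=4,suppress=True)
w=np.array([.549,.023]);psi=-.91;R=.3
from scipy.optimize import fsolve
def end(D):
    n=np.array([-np.sin(psi),np.cos(psi)]);C=w+R*n
    p=psi+D; return C-R*np.array([-np.sin(p),np.cos(p)]),p
def res(D):
    q,p=end(D[0]); d=F-q; return [-np.sin(p)*d[0]+np.cos(p)*d[1]]
D=fsolve(res,[.25])[0]
Z=-.0235
print(tips(pickle.load(open("scene3.pkl","rb")),current_position(),psi))
servo_line(tcp(w,psi,.078,Z),rate=.05)
servo_line(tcp(w,psi,.060,Z),rate=.05)
for k in range(1,4):
    q,p=end(D*k/8); servo_line(tcp(q,p,.060,Z),quat(p),rate=.05); print(current_force())
print(D,current_position(),current_clock())
s=capture("scene");cv2.imwrite("pics/scene4.png",cv2.resize(s["image"][170:270,300:440],None,fx=5.5,fy=5.5,interpolation=cv2.INTER_CUBIC))
print("expect",q,p); print(wedge_pose(s,[*q,p])); print(tips(s,current_position(),p))
E
```

```text
[-0.0007  0.0019  0.0027  0.0034  0.0046  0.0049  0.0054  0.0056  0.0061
  0.0061  0.0062  0.0064]
[-0.2857 -0.0481 -0.0265]
[-0.132  -0.5806  0.6733]
[-0.5806  0.378   0.348 ]
0.2735667518527724 [ 0.5276  0.0432 -0.0235] 14.9167
expect [ 0.5691 -0.0003] -0.8074124680552104
(array([ 0.5713,  0.0003, -0.8036]), np.float64(54.09799575805664), 929)
[0.0109 0.0125 0.0133 0.0141 0.0152 0.017  0.0176 0.0179 0.019  0.0195
 0.0198 0.0201]
```

View pics/scene4.png

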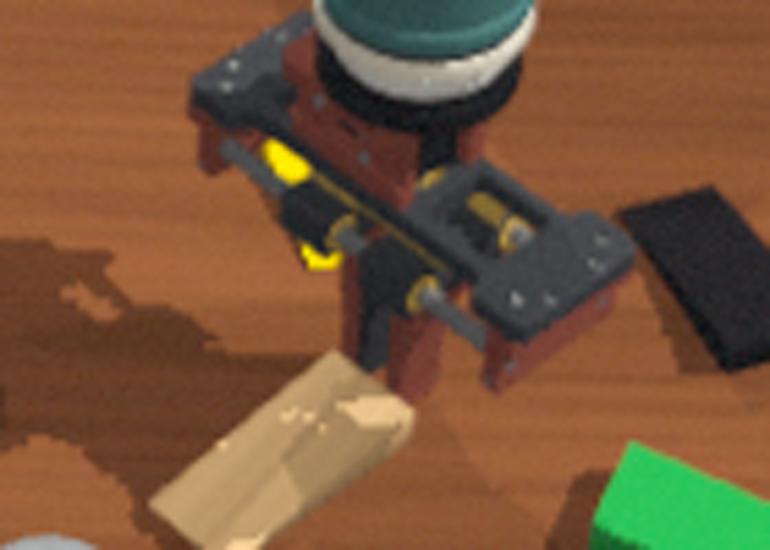

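The push works: the wedge tracks the plan to 2 mm. I re-probe the table height here, because the tip may sit at about 8 mm, then finish the arc.

Run:
```python
from bench import *
from h import *
np.set_printoptions(precision=4,suppress=True)
from scipy.optimize import fsolve
w=np.array([.5711,.0002]);psi=-.805;R=.3
def end(D):
    n=np.array([-np.sin(psi),np.cos(psi)]);C=w+R*n
    p=psi+D; return C-R*np.array([-np.sin(p),np.cos(p)]),p
def res(D):
    q,p=end(D[0]); d=F-q; return [-np.sin(p)*d[0]+np.cos(p)*d[1]]
D=fsolve(res,[.2])[0]; print("D",D,"L",np.linalg.norm(F-end(D)[0]))
p0=current_position()
print(servo_line([p0[0],p0[1],-.042],rate=.02,contact_N=2.0)); pc=current_position(); print(pc)
Z=pc[2]+.0055
servo_line([p0[0],p0[1],Z],rate=.05)
# actual back distance
b=(w-p0[:2])@[np.cos(psi),np.sin(psi)]; print("back",b,"lat",(w-p0[:2])@[-np.sin(psi),np.cos(psi)])
b=.0615
for k in range(1,6):
    q,p=end(D*k/5); servo_line(tcp(q,p,b,Z),quat(p),rate=.05)
print(current_force(),current_position(),current_clock())
s=capture("scene");cv2.imwrite("pics/scene5.png",cv2.resize(s["image"][190:310,270:410],None,fx=5,fy=5,interpolation=cv2.INTER_CUBIC))
pickle.dump(s,open("scene5.pkl","wb"))
print("expect",q,p); print(wedge_pose(s,[*q,p])); print(tips(s,current_position(),p))
```

```text
D 0.15028252933823324 L 0.09585153531341026
True
[ 0.5276  0.0432 -0.0285]
back 0.0612917715021257 lat 0.0016657633845634915
[0.2165 0.2034 0.0363] [ 0.5559  0.0076 -0.023 ] 17.3417
expect [ 0.6047 -0.0298] -0.6547174706617668
(array([ 0.6067, -0.0258, -0.6374]), np.float64(475.41461181640625), 937)
[0.0069 0.0156 0.016  0.0172 0.0174 0.0176 0.0184 0.0189 0.0193 0.0196
 0.0199 0.0204]
```

View pics/scene5.png

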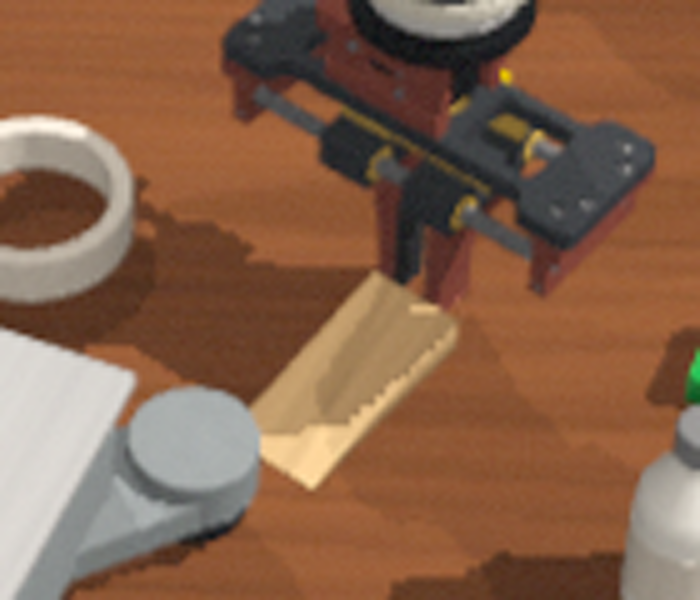

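```bash
python3 - <<'E'
s=open("h.py").read()
s=s.replace("    def model(p):","    Wz=cloud(c)[...,2]; occ=cv2.dilate((Wz>.024).astype(np.uint8),np.ones((3,3)))\n    wt=1-cv2.resize(occ[y0:y0+140,x0:x0+140].astype(np.float32),None,fx=4,fy=4,interpolation=cv2.INTER_NEAREST)\n    def model(p):")
s=s.replace("((model(p)-M)**2).sum()","(wt*(model(p)-M)**2).sum()")
open("h.py","w").write(s)
E
python3 - <<'E'
from h import *
np.set_printoptions(precision=4,suppress=True)
s=pickle.load(open("scene5.pkl","rb"))
print(wedge_pose(s,[.6047,-.0298,-.6547]),wedge_pose(s,[.606,-.026,-.63]))
x=wedge_pose(s,[.6047,-.0298,-.6547])[0]
im=cv2.resize(s["image"][190:310,270:410],None,fx=5,fy=5,interpolation=cv2.INTER_CUBIC)
def P(v): return tuple(int(a) for a in (px(s,v)-[270,190]+.5)*5-.5)
ca,sa=np.cos(x[2]),np.sin(x[2])
q=[P([x[0]+ca*a-sa*b,x[1]+sa*a+ca*b,z]) for a,b,z in((-.05,-.0225,.018),(-.05,.0225,.018),(.05,.0225,.002),(.05,-.0225,.002))]
cv2.polylines(im,[np.array(q)],True,(0,0,255),1); cv2.circle(im,P([*F,.0]),4,(255,0,0),-1)
cv2.imwrite("pics/ov5.png",im)
d=F-x[:2];print("lat",-sa*d[0]+ca*d[1],"fwd",ca*d[0]+sa*d[1])
E
```

```text
(array([ 0.6072, -0.0261, -0.6427]), np.float64(60.03302764892578), 937) (array([ 0.6072, -0.026 , -0.6402]), np.float64(67.13088989257812), 937)
lat -0.005634995701064079 fwd 0.09607189965322985
```

View pics/ov5.png

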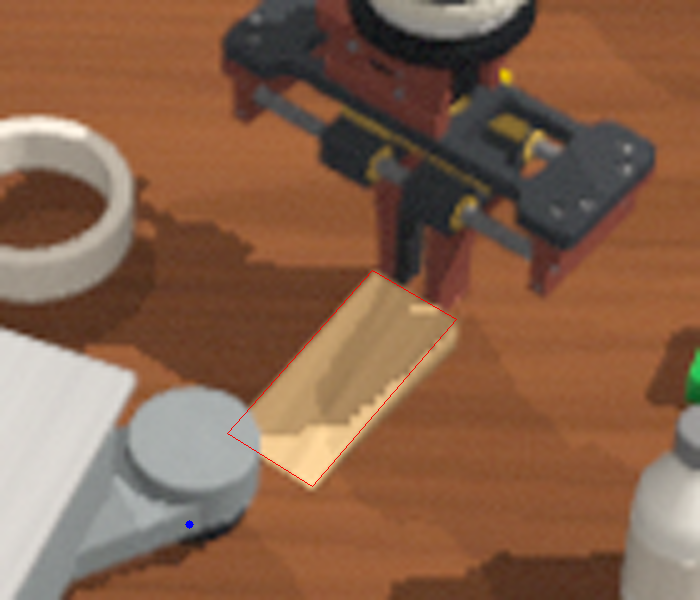

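The fit overlay is tight. The foot lies 5.6 mm right of the wedge axis and 96 mm ahead. I will turn slightly right and push the thin edge under the foot, stopping short of level.

Run:
```python
from bench import *
from h import *
np.set_printoptions(precision=4,suppress=True)
from scipy.optimize import fsolve
w=np.array([.6072,-.0261]);psi=-.642;R=-.3;Z=-.023;lat=-.0038
def end(D):
    n=np.array([-np.sin(psi),np.cos(psi)]);C=w+R*n
    p=psi+D; return C-R*np.array([-np.sin(p),np.cos(p)]),p
def res(D):
    q,p=end(D[0]); d=F-q; return [-np.sin(p)*d[0]+np.cos(p)*d[1]]
D=fsolve(res,[-.06])[0]; q,p=end(D); L=np.linalg.norm(F-q); print("D",D,p,"L",L)
def T(q,p): 
    t=tcp(q,p,.0613,Z); t[:2]+=lat*np.array([-np.sin(p),np.cos(p)]); return t
for k in range(1,4):
    a,b=end(D*k/3); servo_line(T(a,b),quat(b),rate=.04)
u=np.array([np.cos(p),np.sin(p)])
print(current_force()@[*u,0])
for rem in (.06,.05,.04,.032,.026,.021):
    if rem<L: servo_line(T(F-rem*u,p),rate=.035); print(rem,current_force()@[*u,0],current_force()[2])
print(current_position(),p,current_clock())
s=capture("scene");cv2.imwrite("pics/scene6.png",cv2.resize(s["image"][210:330,250:390],None,fx=5,fy=5,interpolation=cv2.INTER_CUBIC))
pickle.dump(s,open("scene6.pkl","wb"))
x,e,_=wedge_pose(s,[*(F-.021*u),p]); print(x,e)
ca,sa=np.cos(x[2]),np.sin(x[2]);d=F-x[:2];print("lat",-sa*d[0]+ca*d[1],"fwd",ca*d[0]+sa*d[1])
t=capture("top");pickle.dump(t,open("top6.pkl","wb"))
```

```text
D -0.06639399747696097 -0.708393997476961 L 0.0763160919999982
-0.40213890399428576
0.06 -0.5615807506809427 -0.28483708031348115
0.05 -13.3033819295916 11.089308935213632
0.04 -12.9483493144382 10.503627644849836
0.032 -11.52306532420636 7.4802399996618005
0.026 -12.054960604555493 7.290264339837137
0.021 -11.630780648906402 6.815825600276396
[ 0.6107 -0.0353 -0.0237] -0.708393997476961 20.8167
[ 0.6608 -0.0699 -0.7053] 42.923316955566406
lat -0.0010477071534301125 fwd 0.0269944407004928
```

View pics/scene6.png

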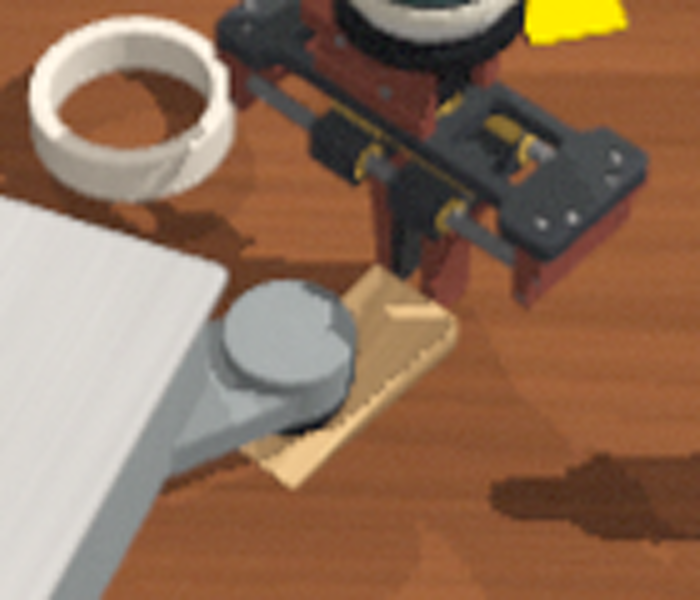

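The thin edge is under the foot: the lug at (290,335) in the crop stands over the wedge, with 27 mm to go before the fine target of about 14.5. The arm lags a few mm under the 12 N load. I continue in small steps and track force, actual TCP and lug height.

```bash
cat >> h.py <<'E'
def lug_h(s,ctr=(.6801,-.0864)):
    W=cloud(s).reshape(-1,3); m=(np.hypot(W[:,0]-ctr[0],W[:,1]-ctr[1])<.02)&(W[:,2]>.045)&(W[:,2]<.075)
    return np.median(W[m,2]),m.sum()
def pan(s):  # pan plane normal
    W=cloud(s).reshape(-1,3); hs=cv2.cvtColor(s["image"],cv2.COLOR_BGR2HSV).reshape(-1,3)
    m=(W[:,2]>.095)&(W[:,2]<.125)&(hs[:,1]<30)&(hs[:,2]>150)&(W[:,0]>.6)&(W[:,1]<-.09)
    P=W[m]
    for _ in range(4):
        A=np.c_[P[:,:2],np.ones(len(P))]; k=np.linalg.lstsq(A,P[:,2],rcond=None)[0]; P=P[abs(A@k-P[:,2])<.006]
    out=-.646*np.array([.9381,-.3464])+.763*np.array([.3464,.9381])
    return "lean %.4f"%(-k[:2]@out),len(P)
E
python3 - <<'E'
from bench import *
from h import *
np.set_printoptions(precision=4,suppress=True)
for n in("scene0","scene3","scene5","scene6","top0","top6"):
    s=pickle.load(open(n+".pkl","rb")); print(n,lug_h(s),pan(s))
p=-.7084;u=np.array([np.cos(p),np.sin(p)]);Z=-.023;n=np.array([-u[1],u[0]])
def T(rem): 
    t=tcp(F-rem*u,p,.0613,Z); t[:2]+=-.0038*n; return t
for rem in (.018,.016,.014,.0125):
    servo_line(T(rem),rate=.03); a=current_position(); f=current_force()
    print(rem,"actual rem",(F-a[:2])@u-.0613,"lat",(a[:2]-F)@n,"F",f@[*u,0],f@[*n,0],f[2])
print(current_clock())
s=capture("scene");pickle.dump(s,open("scene7.pkl","wb"))
cv2.imwrite("pics/scene7.png",cv2.resize(s["image"][210:330,250:390],None,fx=5,fy=5,interpolation=cv2.INTER_CUBIC))
print(lug_h(s),pan(s))
x,e,_=wedge_pose(s,[*(F-.018*u),p]); print(x,e)
ca,sa=np.cos(x[2]),np.sin(x[2]);d=F-x[:2];print("lat",-sa*d[0]+ca*d[1],"fwd",ca*d[0]+sa*d[1])
E
```

```text
scene0 (np.float64(0.05602154090309244), np.int64(240)) ('lean 0.0427', 8157)
scene3 (np.float64(0.055816944499765875), np.int64(245)) ('lean 0.0418', 8159)
scene5 (np.float64(0.056093707151768465), np.int64(245)) ('lean 0.0418', 8181)
scene6 (np.float64(0.060906994097648826), np.int64(254)) ('lean 0.0128', 8255)
top0 (np.float64(0.054733927181732686), np.int64(215)) ('lean 0.0422', 7431)
top6 (np.float64(0.05868665137854879), np.int64(19)) ('lean 0.0124', 7334)
0.018 actual rem 0.02341936034257249 lat -0.005393473874717694 F -10.880381323207516 -0.5869908909420493 6.845445770525929
0.016 actual rem 0.02177628656785075 lat -0.00542185604387161 F -11.847813345136952 0.7213126257222426 5.893492978182133
0.014 actual rem 0.019725791850728182 lat -0.0053830172004385125 F -12.83281836961147 0.3326009127174399 7.700525347838613
0.0125 actual rem 0.018409582271786885 lat -0.005391690313282944 F -12.309376022968987 -0.7249605843742053 8.57902806695909
21.9167
(np.float64(0.06222875097044974), np.int64(248)) ('lean 0.0051', 8256)
[ 0.6668 -0.0749 -0.7046] 38.0483283996582
lat -0.0011119708143856166 fwd 0.019230779617998357
```

View pics/scene7.png

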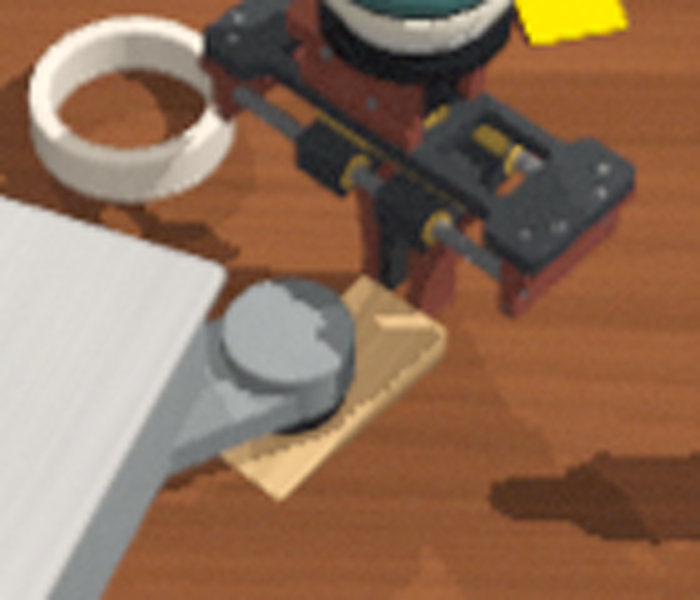

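Lean is down from 0.042 to 0.005. About 5 mm of pushing remains, so I go in 1 mm steps until lean plateaus or force jumps.

Run:
```python
from bench import *
from h import *
np.set_printoptions(precision=4,suppress=True)
p=-.7084;u=np.array([np.cos(p),np.sin(p)]);Z=-.023;n=np.array([-u[1],u[0]])
def T(rem): 
    t=tcp(F-rem*u,p,.0613,Z); t[:2]+=-.0038*n; return t
rem=.0125
for i in range(8):
    rem-=.001
    servo_line(T(rem),rate=.02); a=current_position(); f=current_force(); s=capture("scene")
    print(round(rem,4),"actual %.4f"%((F-a[:2])@u-.0613),"F %.1f fz %.1f"%(f@[*u,0],f[2]),pan(s)[0],"lug %.4f"%lug_h(s)[0])
    if f@[*u,0]<-19: break
print(current_clock())
pickle.dump(s,open("scene8.pkl","wb"))
x,e,_=wedge_pose(s,[*(F-.015*u),p]); print(x,e)
ca,sa=np.cos(x[2]),np.sin(x[2]);d=F-x[:2];print("lat",-sa*d[0]+ca*d[1],"fwd",ca*d[0]+sa*d[1])
```

```text
0.0115 actual 0.0175 F -12.9 fz 8.1 lean 0.0041 lug 0.0623
0.0105 actual 0.0165 F -12.1 fz 7.7 lean 0.0035 lug 0.0623
0.0095 actual 0.0155 F -12.6 fz 8.4 lean 0.0026 lug 0.0627
0.0085 actual 0.0145 F -12.0 fz 7.3 lean 0.0020 lug 0.0627
0.0075 actual 0.0135 F -12.8 fz 7.2 lean 0.0001 lug 0.0631
0.0065 actual 0.0127 F -12.2 fz 7.6 lean -0.0000 lug 0.0629
0.0055 actual 0.0127 F -15.1 fz 9.8 lean -0.0000 lug 0.0631
0.0045 actual 0.0127 F -18.0 fz 12.2 lean -0.0004 lug 0.0628
24.3667
[ 0.6714 -0.0786 -0.7064] 39.08451843261719
lat -0.0012580131302447287 fwd 0.013269286233697282
```

The wedge stalled at actual 12.7 mm with force climbing from 12 to 18 N and lean at 0, so the scale is on its firm stop. I back straight off and check again.

Run:
```python
from bench import *
from h import *
np.set_printoptions(precision=4,suppress=True)
p=-.7084;u=np.array([np.cos(p),np.sin(p)]);Z=-.023;n=np.array([-u[1],u[0]])
def T(rem,z=Z): 
    t=tcp(F-rem*u,p,.0613,z); t[:2]+=-.0038*n; return t
servo_line(T(.016),rate=.03); servo_line(T(.045),rate=.06)
print(current_force())
s=capture("scene");print(pan(s),lug_h(s))
servo_line(T(.06,.12),rate=.15)
move_ptp([.42,.30,.20],quat(-.6))
sleep(.3);print(current_position(),current_clock(),current_force())
for nm in("scene","top"):
    s=capture(nm);cv2.imwrite(f"pics/{nm}9.png",s["image"]);print(nm,pan(s),lug_h(s))
    x,e,_=wedge_pose(s,[.6714,-.0786,-.7064]);ca,sa=np.cos(x[2]),np.sin(x[2]);d=F-x[:2];print(x,e,"lat",-sa*d[0]+ca*d[1],"fwd",ca*d[0]+sa*d[1])
    if nm=="scene": cv2.imwrite("pics/scene9c.png",cv2.resize(s["image"][190:330,230:430],None,fx=4,fy=4,interpolation=cv2.INTER_CUBIC))
```

```text
[ 0.3606 -0.4982  0.2195]
('lean 0.0004', 8298) (np.float64(0.0627252732992166), np.int64(249))
[0.4205 0.2995 0.1998] 28.35 [-0.2524 -0.269   0.0073]
scene ('lean 0.0004', 8315) (np.float64(0.06326702633528677), np.int64(249))
[ 0.671  -0.0784 -0.6949] 76.79146575927734 lat -0.0013053134785472207 fwd 0.013770850401517001
top ('lean -0.0001', 7341) (np.float64(0.06218415632679723), np.int64(216))
[ 0.6736 -0.0797 -0.7042] 94.60482788085938 lat -0.0018917481260571278 fwd 0.010860397922831291
```

View pics/scene9c.png

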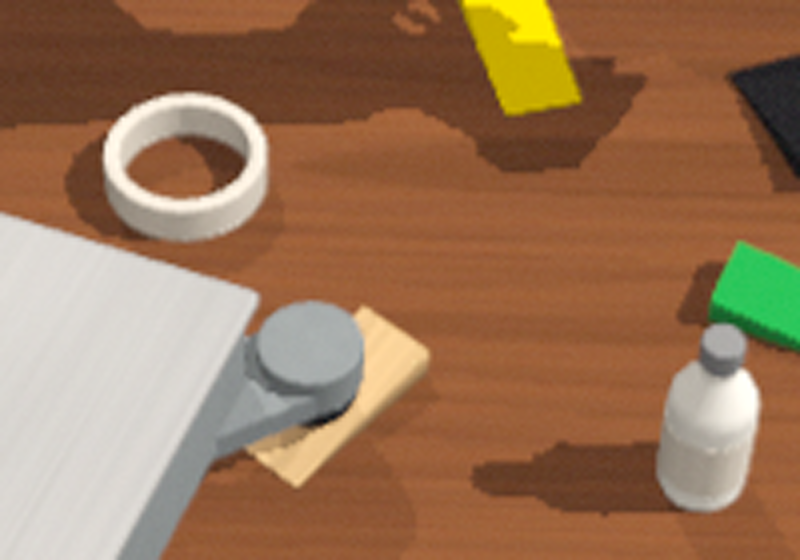

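View pics/top9.png

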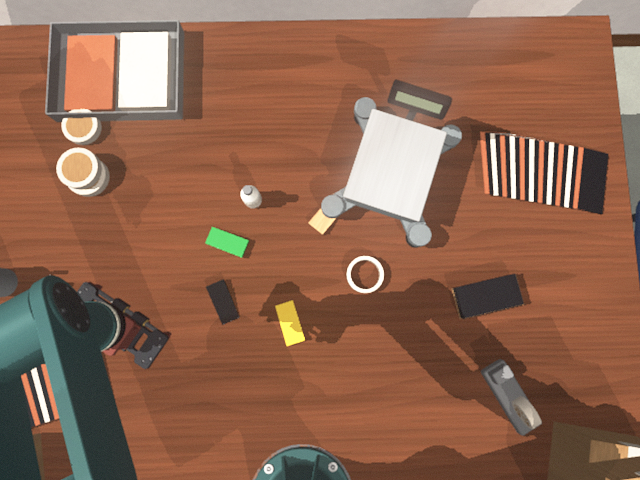

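The wedge sits under the foot, the lean reads 0 from both cameras after release, and the bystanders and decoys are where they were. The arm is clear, so I hand in.

Run:
```python
from bench import *
print(current_clock()); close_job()
```

```text
28.45
the job is handed in; nothing more can be done
```

The scale now stands level on the wooden wedge, and I handed the job in at 28.5 s of the 61 s allowed. I pushed the wedge with two slightly open fingers in a gentle arc, thin edge first, under the short front-left foot. I stopped when it hit the firm stop, then backed off and moved clear.

**Last checks, with the arm away:**
- **Lean:** it reads 0.0004 rad in the scene camera and -0.0001 rad in the top camera, against about 0.042 at the start. It stayed level after I let go.
- **Firm stop:** in the last steps the wedge stopped moving while the push force rose from about 12 N to 18 N.
- **Wedge position:** the foot is 1–2 mm off the wedge's centreline.
- **Other things:** by eye in the final pictures, the tape roll, glue bottle, card stack and look-alikes have not moved. I did not measure them.

**What went wrong or disagreed:**
- **First push missed:** the reported tool height was about 28 mm too low, so the fingers passed over the wedge without moving it. I found the real table height with a light touch and pushed again.
- **Cameras differ:** they disagree by about 3 mm on how far the wedge is in under the foot.

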